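Stand the brush in the test cell and open the safety-capped cleaner

ROBOT

A 6-joint arm with a two-finger parallel gripper is mounted at the origin on the work surface. World frame = base frame: x ahead of the robot, y to its left, z up, the work surface at z = 0. Lengths are in m, angles in rad, forces in N, time in s.
With the tool pointing down it reaches from about 0.375 to 0.75 m from the base axis. Payload 9 kg.
Tool frame: the origin (TCP) lies between the finger pads; the fingertips stand 25 mm ahead of it and the grasp point (between the pads) lies 6 mm ahead of it; z points along the fingers, y is the line along which they close (so a half turn about z gives the same grasp; the last joint's range is limited). The gripper opens to 85 mm and grips with 20 to 120 N. Pads are 22 mm wide; open, the fingers measure 114 mm over their backs; the gripper's body (76 mm by 85 mm) begins 54 mm behind the grasp point. The pads swing forward as they close: fully open they stand 13 mm farther back than shut.
Start: joints at [0.94, 0.104, 0.097, 1.564, 0, 1.353], TCP at [0.241, 0.55, 0.256] pointing down, gripper open.
Joint ranges: [-2.99, 2.99], [-0.84, 1.86], [-1.1, 1.16], [-1.84, 2.11], [-1.51, 1.56], [-3.14, 3.14]. Speed limits (rad/s): [2.22, 2.22, 2.57, 3.14, 3.14, 3.14].

INTERFACE

Orientations are given as a unit quaternion [x, y, z, w].
In Python, from station import env gives the robot as it stands.
- The arm moves only by the tool step_arm, never from a script. Its argument "targets" is a list of rows, each an object with "rot": the turn, a rotation vector about the tool's x, y, z in degrees, a list of three; "travel": the shift along the tool's x, y, z in cm, a list of three; "gripper": the finger opening in cm, from 0 to 8.54. In form: [{"rot": [rx, ry, rz], "travel": [tx, ty, tz], "gripper": gripper}, ...]. A call has 1 to 10 rows; each row is the pose to reach, as a shift and turn from the pose commanded when the call began, along the tool's axes at that moment; what a row does not reach only later rows make up. A row lasts 1/10 s, in which the tool goes at most 50 mm and 8.59 degrees, less where a joint would pass 70% of its speed; a pose out of reach is approached as far as the arm can. A call with a gripper value outside its range is refused whole. The fingers move at their own pace and stop on an object; "force" is the grip in N (left out, the last holds). Time passes only in rows, so rows that repeat a pose let the fingers close. It gives the time, the measured TCP pose, the force, the opening and the grip force at its end, in the units of the state.
- env.read_state(): the state, without advancing time (a new reading comes with each control period).
- env.camera(name): name is "side" or "top"; returns a dict with "frame" (480x640x3 uint8, red, green, blue), "range_z" (480x640 float32, m along the optical axis (not along the pixel's ray), 0 where there is no reading), "fx", "fy", "cx", "cy" (pixels), "D" ([k1, k2, p1, p2, k3] as OpenCV has them; the pictures are not rectified), "camera_from_world" (4x4, takes a point from world to camera coordinates). Camera axes: x right, y down, z forward; pixel columns grow to the right and rows downward; lengths in m; the calibration is good to about 2 mm. A picture is of the moment at which its call begins.
- env.hand_in(): hands the job in; it is judged then, once.
Trained networks look in a picture, given as the dict that the camera call returned (one of the last four; its "shot" number tells which), for a name from the list of things; names that differ only in an ending like _2 or _b are one class to them, and where a whole thing is asked for, a point or a joint stands for the part that bears it (a point fixed in the world has none). Each returns a list of dicts, best first, with "confidence" (0 to 1); they miss things now and then, are a little off and sometimes report something else, mostly with a low value. They report only what shows in the picture. A call takes as long as a camera call.
- env.spot_in(label, picture): "xyz" ([x, y, z] in m, in world coordinates, good to about 4 mm: the middle of the surface that is visible of it).
The state is a dict: "clock": time; "qpos": joint angles; "joint_velocities": joint speeds; "effort": joint torques, N m; "ee_pos": TCP position; "orientation": TCP orientation; "ft_force": force on the tool from outside, world axes, zero at the start; "ft_torque": the same for the moment, N m; "finger_gap": finger opening in m; "grasp_force": force on a finger pad.
Only numpy, scipy, OpenCV 4.12 (cv2) and the standard library are available. Lean on these libraries where they do the work, as an engineer would, in place of code of your own. Each camera call takes 0.05 s, during which the arm holds its last target. There are 200 camera calls.

TASK

Get the grain test cell ready for its wash: draw the cleaning brush up out of its holder, lower it bristles-down to the bottom of the nickel-plated test cell and let go of it there. Then open the cleaner bottle standing in its caddy: press the push-and-turn safety cap down, keep it down while you twist it anticlockwise until it is free, and lift it off. Finish still holding the cap, level and still, a few centimetres straight above the bottle's mouth; the bottle stays seated in its caddy, the cell stays standing where it is, and the other things on the counter are left alone.

Things in the scene. Friction and masses are not known exactly. Their poses are not given: they have to be found in the camera images.
- brush: Cleaning brush, 176 mm long, 60 g, standing bristles-down in the holder. Origin: centre of the flat bristle end (lower end); z runs along it towards the handle's end. Dark stiff bristle head 24 mm across to z = 46 mm, steel ferrule 19 mm across to z = 68 mm, then a plain round wooden handle 14 mm across to z = 176 mm, of which 94 mm stands clear above the holder.
- holder: Grey plastic upright tube screwed to the counter, on a round foot 80 mm across. Tube 42 mm across outside, bore 35 mm, 88 mm tall. Origin: centre of its underside on the counter; the brush stands on the tube's floor, 6 mm up.
- cell: Nickel-plated test cell: open round metal cup, 84 mm across (89 mm over the rim bead), 78 mm inside, 95 mm tall, 0.55 kg, standing loose on the counter. Small stub pins on its sides at y = +/-42 to 48 mm, 60 mm up. Origin: centre of its underside; z up.
- cell_in (a point): Centre of the test cell's inner floor, 5 mm above the counter.
- bottle: Cleaner bottle of white plastic, 0.6 kg, square body 80 x 80 mm, round neck, standing loose in the caddy, which keeps it from turning (1.5 mm of play each way). Origin: centre of its underside, 3 mm above the counter; z up. Shoulder 101 mm up; neck 32 mm across, its bayonet ring 46 mm; mouth 137.5 mm up. The cap is free when its x axis points along this body's x axis.
- mouth (a point): Centre of the bottle's mouth (top of the neck), 137.5 mm above the bottle's underside.
- cap: Black ribbed round push-and-turn cap, 55 mm across, 28 mm tall, 55 g. Origin: centre of its lower edge, 123 mm above the counter when locked; z up, x 45 degrees clockwise of the bottle's x. Sprung bayonet: press down (6 N to start, 11 N at 3.5 mm clears the teeth, 14 N at the 5 mm stop), turn 45 degrees anticlockwise from above to a stop (play 6 degrees), lift 18 mm off the neck. Grip 40 to 70 N.
- caddy: Shallow square steel bottle caddy, 89 x 89 mm, 45 mm tall, screwed to the counter, with a screw tab on its +x and -x sides reaching 66 mm from its centre. Origin: centre of its underside.
- funnel: Bystander: green plastic funnel standing loose on its wide mouth, 110 mm across with a hang tab reaching 72 mm from its axis, 120 mm tall. Origin: centre of its underside.
- cups: Bystander: two steel pour cups, one stacked in the other, 89 mm across the rim, 112 mm tall, loose. Origin: centre of the underside.
- tare_block: Bystander: solid aluminium tare block 60 x 60 x 38 mm with a small turned knob on top (54 mm overall), loose. Origin: centre of its underside.

How it is judged:
By the outcome, as a careful person would: the job done as asked, in the order asked, and still so for the second after the job is handed in, while the arm keeps its last pose, push and grip.
It also fails if it takes over 48 s, if anything falls off the work surface, if the arm or the gripper's body presses on something with over 40 N, if the wrist force passes 120 N, or if a joint passes its speed limit or range.

## Working session

There is one attempt and no reset: what is moved stays moved. The work goes in short steps, Python scripts to look and compute and a tool call to move; the robot and the scene stay as the last step left them, time stands still between calls to the robot, and variables do not carry over. Pictures are saved under pics/ and viewed, at most 10 in all, crops included, and the job is handed in when it is done.

Besides the shell and the picture viewer there is one more tool, called after "Call:" as name(argument=value, ...), one argument or row to a line, values as JSON. step_arm: Moves the arm, as the interface text tells. Its arguments: {"type":"object","properties":{"targets":{"type":"array","items":{"type":"object","properties":{"rot":{"type":"array","items":{"type":"number"}},"travel":{"type":"array","items":{"type":"number"}},"gripper":{"type":"number"}}}},"force":{"type":"number"}},"required":["targets"]}

```bash
ls; mkdir -p pics; cat > h.py <<'E'
import numpy as np, cv2
from station import env
def ray(p,u,v):
    K=np.array([[p['fx'],0,p['cx']],[0,p['fy'],p['cy']],[0,0,1]])
    n=cv2.undistortPoints(np.array([[[u,v]]],float),K,np.array(p['D'],float))[0,0]
    T=np.linalg.inv(np.array(p['camera_from_world'])); return T[:3,3],T[:3,:3]@np.array([n[0],n[1],1.])
def cloud(p):
    K=np.array([[p['fx'],0,p['cx']],[0,p['fy'],p['cy']],[0,0,1]])
    u,v=np.meshgrid(np.arange(640.),np.arange(480.))
    n=cv2.undistortPoints(np.stack([u,v],-1).reshape(-1,1,2),K,np.array(p['D'],float)).reshape(480,640,2)
    z=p['range_z']; T=np.linalg.inv(np.array(p['camera_from_world']))
    c=np.concatenate([n*z[...,None],z[...,None]],-1)
    w=c@T[:3,:3].T+T[:3,3]; w[z==0]=np.nan; return w
def pix(p,X):
    K=np.array([[p['fx'],0,p['cx']],[0,p['fy'],p['cy']],[0,0,1]]); M=np.array(p['camera_from_world'])
    return cv2.projectPoints(np.array([X],float),cv2.Rodrigues(M[:3,:3])[0],M[:3,3],K,np.array(p['D'],float))[0].ravel()
def save(p,n): cv2.imwrite('pics/'+n,p['frame'][...,::-1])
E
python3 - <<'E'
from h import *
np.set_printoptions(precision=4,suppress=True)
for c in ('top','side'):
    p=env.camera(c); save(p,c+'1.png'); np.savez(c+'1.npz',w=cloud(p),f=p['frame'])
    print(c,np.linalg.inv(np.array(p['camera_from_world']))[:3,3], p.get('shot'))
    for l in ['brush','holder','cell','cell_in','bottle','mouth','cap','caddy','funnel','cups','tare_block']:
        for d in env.spot_in(l,p)[:2]:
            print(l,np.array(d['xyz']),round(d['confidence'],2),pix(p,d['xyz']).round())
print(env.read_state())
E
```

```text
pics
top [0.4767 0.0212 1.3275] 1
brush [0.5042 0.2173 0.1203] 0.7 [218. 293.]
holder [0.5034 0.214  0.0054] 0.82 [229. 295.]
holder [0.5123 0.0181 0.0054] 0.51 [318. 290.]
cell [0.5156 0.0131 0.0059] 0.58 [321. 289.]
cell_in [0.5122 0.0177 0.0064] 0.82 [318. 290.]
cell_in [ 0.7425 -0.2668  0.0639] 0.36 [451. 180.]
bottle [ 0.4943 -0.2515  0.0913] 0.9 [450. 297.]
mouth [ 0.4948 -0.2503  0.0945] 0.82 [450. 296.]
cap [ 0.495  -0.274   0.1518] 0.68 [469. 296.]
caddy [ 0.4871 -0.2658  0.0018] 0.81 [448. 301.]
caddy [0.712  0.0351 0.0237] 0.49 [310. 198.]
funnel [0.7122 0.0345 0.0256] 0.75 [310. 198.]
cups [ 0.7454 -0.2643  0.0632] 0.84 [450. 179.]
tare_block [0.7145 0.2002 0.035 ] 0.64 [234. 197.]
tare_block [0.7121 0.0365 0.0228] 0.22 [309. 199.]
side [0.5509 0.5825 0.54  ] 2
brush [0.5117 0.228  0.1366] 0.68 [373. 336.]
holder [0.5128 0.2361 0.0102] 0.75 [363. 403.]
cell [0.5183 0.0413 0.0604] 0.72 [365. 279.]
cell_in [0.5149 0.0447 0.067 ] 0.9 [367. 278.]
bottle [ 0.4983 -0.2412  0.0863] 0.72 [377. 181.]
mouth [ 0.5011 -0.2381  0.086 ] 0.56 [376. 182.]
cap [ 0.502  -0.2568  0.1435] 0.76 [378. 153.]
caddy [ 0.5025 -0.2336  0.0209] 0.81 [372. 209.]
funnel [0.7159 0.0526 0.0301] 0.93 [245. 287.]
cups [ 0.7377 -0.2275  0.0846] 0.69 [264. 177.]
tare_block [0.7114 0.2132 0.0407] 0.83 [221. 361.]
{'clock': 1.2, 'qpos': array([ 0.9403,  0.1041,  0.0973,  1.5639, -0.    ,  1.3531]), 'joint_velocities': array([-0.0018, -0.0015, -0.0012,  0.0004,  0.0001, -0.0004]), 'effort': array([ -0.0006, -55.6758,  50.3767,   0.001 ,  -0.0001,   0.    ]), 'ee_pos': array([0.2407, 0.5496, 0.2563]), 'orientation': array([0.2049, 0.9788, 0.    , 0.    ]), 'ft_force': array([ 0.4302,  0.8534, -0.4562]), 'ft_torque': array([-0.0035, -0.0063,  0.0068]), 'grasp_force': 0.0, 'finger_gap': 0.08540096730425645}
```

View pics/top1.png

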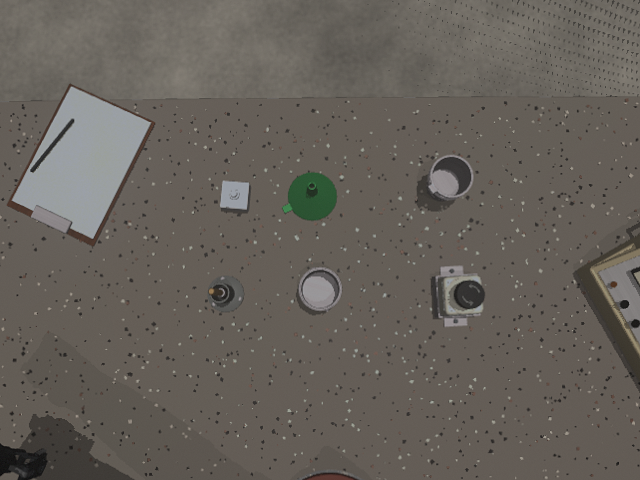

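View pics/side1.png

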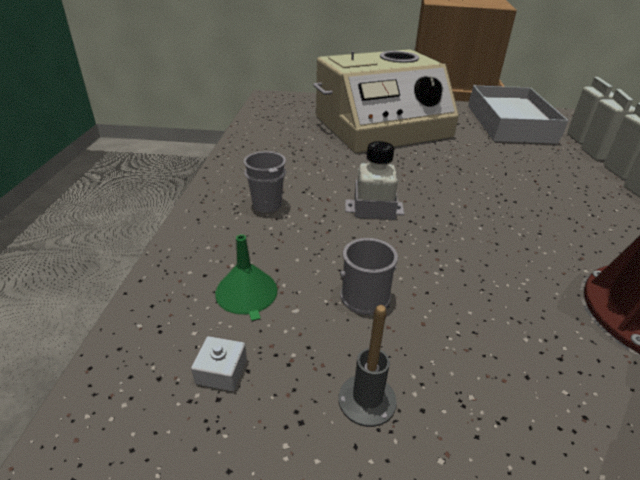

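```bash
python3 - <<'E'
import numpy as np
from scipy.optimize import least_squares
np.set_printoptions(precision=4,suppress=True)
def circ(P):
    r=least_squares(lambda q:np.hypot(P[:,0]-q[0],P[:,1]-q[1])-q[2],[*P.mean(0)[:2],.04],loss='soft_l1',f_scale=.002); return r.x
for c in ('top','side'):
    w=np.load(c+'1.npz')['w'].reshape(-1,3)
    def box(x,y,r,z0,z1):
        m=(np.hypot(w[:,0]-x,w[:,1]-y)<r)&(w[:,2]>z0)&(w[:,2]<z1); return w[m]
    print(c)
    for n,a in dict(brushtop=(.505,.22,.03,.165,.2),brushhandle=(.508,.22,.03,.105,.17),tube=(.505,.22,.04,.03,.085),tubetop=(.505,.22,.04,.083,.092),cellrim=(.512,.018,.06,.085,.105),cellwall=(.512,.018,.06,.02,.085),captop=(.497,-.27,.05,.143,.165),capside=(.497,-.27,.05,.125,.145),body=(.497,-.255,.07,.09,.112),bodyside=(.497,-.255,.07,.055,.1),caddy=(.497,-.255,.1,.035,.05)).items():
        P=box(*a)
        if len(P)>5: print(n,len(P),'med',np.median(P,0),'min',P.min(0),'max',P.max(0),'circ',circ(P))
E
```

```text
top
brushtop 51 med [0.5077 0.2203 0.1795] min [0.502  0.2142 0.1652] max [0.5153 0.2282 0.186 ] circ [0.5085 0.2208 0.005 ]
brushhandle 35 med [0.5073 0.2164 0.1434] min [0.5021 0.2142 0.1105] max [0.5146 0.22   0.1692] circ [0.5086 0.2216 0.0066]
tube 178 med [0.5041 0.2148 0.0596] min [0.4876 0.1997 0.0302] max [0.5265 0.238  0.0849] circ [0.5066 0.2201 0.0171]
tubetop 87 med [0.5017 0.2152 0.088 ] min [0.4875 0.2007 0.0832] max [0.5264 0.2403 0.092 ] circ [0.5069 0.2213 0.0184]
cellrim 359 med [0.5138 0.0144 0.0949] min [ 0.4696 -0.0282  0.0874] max [0.5552 0.0576 0.1027] circ [0.5123 0.0148 0.0414]
cellwall 115 med [0.537  0.0056 0.0573] min [ 0.4673 -0.0242  0.0216] max [0.5572 0.0531 0.085 ] circ [0.5116 0.0148 0.0395]
captop 641 med [ 0.4986 -0.2763  0.1512] min [ 0.4711 -0.3045  0.1433] max [ 0.526  -0.2498  0.1607] circ [ 0.4993 -0.2767  0.0197]
capside 68 med [ 0.494  -0.2554  0.137 ] min [ 0.4711 -0.2801  0.1254] max [ 0.5267 -0.2507  0.1449] circ [ 0.4987 -0.2793  0.0282]
body 677 med [ 0.4975 -0.2579  0.0963] min [ 0.4591 -0.3164  0.09  ] max [ 0.5386 -0.237   0.1084] c
[... 996 characters left out ...]
0608 0.0849] circ [0.5137 0.0188 0.0404]
captop 325 med [ 0.499  -0.2664  0.1503] min [ 0.4718 -0.3021  0.143 ] max [ 0.5257 -0.2456  0.1528] circ [ 0.4985 -0.2704  0.0215]
capside 242 med [ 0.5002 -0.2519  0.1349] min [ 0.4705 -0.2811  0.1251] max [ 0.5265 -0.2414  0.1449] circ [ 0.498  -0.2758  0.0281]
body 558 med [ 0.5001 -0.2551  0.098 ] min [ 0.4594 -0.3123  0.09  ] max [ 0.5366 -0.2344  0.1119] circ [ 0.4985 -0.2753  0.0322]
bodyside 972 med [ 0.5002 -0.2375  0.0846] min [ 0.456  -0.3123  0.0551] max [ 0.5403 -0.2301  0.1   ] circ [ 0.4989 -0.2729  0.0406]
caddy 337 med [ 0.5028 -0.2329  0.0433] min [ 0.4516 -0.3152  0.035 ] max [ 0.5444 -0.227   0.0499] circ [ 0.4968 -0.2795  0.0519]
```

Top view: brush top at about (213,291), cell (320,289), cap (469,294). The side view agrees: brush (378,310), cell (368,255), cap (380,152). The two views differ by 2–4 mm in y, so I'm averaging them. Heights match the text: handle top 0.183, rim 0.095, cap top 0.151.

Call:
step_arm(
  targets=[
    {"travel": [-4, -2, 0], "rot": [0, 0, -4], "gripper": 8.5},
    {"travel": [-8, -4, 0], "rot": [0, 0, -8], "gripper": 8.5},
    {"travel": [-12.5, -6.3, 0], "rot": [0, 0, -14], "gripper": 7},
    {"travel": [-17, -8.6, 0], "rot": [0, 0, -20], "gripper": 6},
    {"travel": [-21.5, -11, 0], "rot": [0, 0, -23.65], "gripper": 6},
    {"travel": [-26, -13.2, 0], "rot": [0, 0, -23.65], "gripper": 6},
    {"travel": [-30.5, -15.5, 0], "rot": [0, 0, -23.65], "gripper": 6},
    {"travel": [-34.5, -17.6, 0], "rot": [0, 0, -23.65], "gripper": 6},
    {"travel": [-37.6, -19.15, 0], "rot": [0, 0, -23.65], "gripper": 6},
    {"travel": [-37.6, -19.15, 0], "rot": [0, 0, -23.65], "gripper": 6},
  ],
)

```text
clock: 2.2
ee_pos: [0.5106, 0.22, 0.2559]
orientation: [0.002, 1.0, -0.0, 0.0]
ft_force: [-0.6, 0.8, 0.0]
finger_gap: 0.0601
grasp_force: 0.0
```

```bash
python3 - <<'E'
from h import *
np.set_printoptions(precision=4,suppress=True)
p=env.camera('side'); save(p,'side2.png'); s=env.read_state(); print(s['clock'],s['ee_pos'],s['orientation'],s['joint_velocities'])
E
```

```text
2.25 [0.5093 0.2217 0.2561] [ 0.0017  1.     -0.     -0.0001] [ 0.0519 -0.0175 -0.0114  0.0101  0.0103  0.0199]
```

View pics/side2.png

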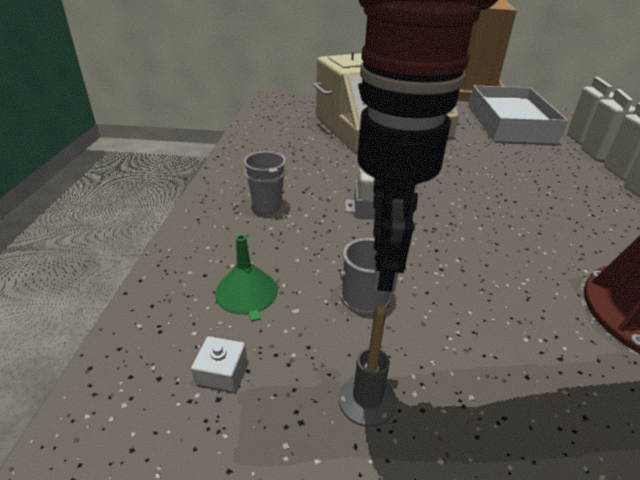

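```bash
python3 - <<'E'
from h import *
np.set_printoptions(precision=4,suppress=True)
for c in ('side','top'):
    p=env.camera(c);w=cloud(p).reshape(-1,3)
    m=(abs(w[:,0]-.51)<.08)&(abs(w[:,1]-.222)<.09)
    for a,b in ((.225,.24),(.24,.26),(.26,.28),(.105,.17),(.165,.19)):
        P=w[m&(w[:,2]>a)&(w[:,2]<b)]
        if len(P)>5: print(c,a,b,len(P),np.percentile(P,[2,50,98],axis=0).ravel())
print(env.read_state()['ee_pos'])
E
```

```text
side 0.225 0.24 37 [0.5008 0.191  0.2363 0.5119 0.2584 0.2382 0.5199 0.2596 0.24  ]
side 0.24 0.26 327 [0.4995 0.1912 0.2414 0.5125 0.2632 0.2505 0.5209 0.2667 0.2597]
side 0.26 0.28 161 [0.5    0.192  0.2602 0.5116 0.265  0.2643 0.5211 0.2669 0.2727]
side 0.105 0.17 432 [0.5016 0.2253 0.1059 0.5088 0.23   0.1388 0.5148 0.2321 0.1687]
side 0.165 0.19 187 [0.5021 0.2212 0.1656 0.5084 0.2286 0.1764 0.5146 0.232  0.1835]
[0.508  0.2236 0.2563]
```

The picture shows the fingers at about (388,285), just above the brush top at (380,308). Depth puts the brush within 2 mm of the tool axis, so I'm going down to grasp it.

Call:
step_arm(
  targets=[
    {"travel": [0.1, 0.15, 2], "gripper": 6},
    {"travel": [0.1, 0.15, 4.5], "gripper": 6},
    {"travel": [0.1, 0.15, 7], "gripper": 6},
    {"travel": [0.1, 0.15, 8.5], "gripper": 6},
    {"travel": [0.1, 0.15, 9.2], "gripper": 6},
    {"travel": [0.1, 0.15, 9.2], "gripper": 6},
    {"travel": [0.1, 0.15, 9.2], "gripper": 0},
    {"travel": [0.1, 0.15, 9.2], "gripper": 0},
    {"travel": [0.1, 0.15, 9.2], "gripper": 0},
    {"travel": [0.1, 0.15, 9.2], "gripper": 0},
  ],
  force=40,
)

```text
invalid input
```

Call:
step_arm(
  targets=[
    {"gripper": 0},
    {"gripper": 0},
    {"gripper": 0},
  ],
)

```text
invalid input
```

Call:
step_arm(
  targets=[
    {"rot": [0, 0, 0], "travel": [0.1, 0.15, 2], "gripper": 6},
    {"rot": [0, 0, 0], "travel": [0.1, 0.15, 4.5], "gripper": 6},
    {"rot": [0, 0, 0], "travel": [0.1, 0.15, 7], "gripper": 6},
    {"rot": [0, 0, 0], "travel": [0.1, 0.15, 8.5], "gripper": 6},
    {"rot": [0, 0, 0], "travel": [0.1, 0.15, 9.2], "gripper": 6},
    {"rot": [0, 0, 0], "travel": [0.1, 0.15, 9.2], "gripper": 6},
    {"rot": [0, 0, 0], "travel": [0.1, 0.15, 9.2], "gripper": 0},
    {"rot": [0, 0, 0], "travel": [0.1, 0.15, 9.2], "gripper": 0},
    {"rot": [0, 0, 0], "travel": [0.1, 0.15, 9.2], "gripper": 0},
    {"rot": [0, 0, 0], "travel": [0.1, 0.15, 9.2], "gripper": 0},
  ],
  force=40,
)

```text
clock: 3.35
ee_pos: [0.5079, 0.2247, 0.1653]
orientation: [0.0, 1.0, -0.0, 0.001]
ft_force: [-0.2, -1.6, 3.8]
finger_gap: 0.0126
grasp_force: 39.1
```

Call:
step_arm(
  targets=[
    {"rot": [0, 0, 0], "travel": [0, 0, 0], "gripper": 0},
    {"rot": [0, 0, 0], "travel": [0, 0, 0], "gripper": 0},
    {"rot": [0, 0, 0], "travel": [0, 0, 0], "gripper": 0},
  ],
)

```text
clock: 3.65
ee_pos: [0.5079, 0.2247, 0.1653]
orientation: [0.0, 1.0, -0.0, 0.001]
ft_force: [-0.0, -0.8, 6.6]
finger_gap: 0.0132
grasp_force: 39.1
```

Call:
step_arm(
  targets=[
    {"rot": [0, 0, 0], "travel": [0, 0, -1], "gripper": 0},
    {"rot": [0, 0, 0], "travel": [0, 0, -2.5], "gripper": 0},
    {"rot": [0, 0, 0], "travel": [0, 0, -4], "gripper": 0},
    {"rot": [0, 0, 0], "travel": [0, 0, -5.5], "gripper": 0},
    {"rot": [0, 0, 0], "travel": [0, 0, -7], "gripper": 0},
    {"rot": [0, 0, 0], "travel": [0, 0, -8.5], "gripper": 0},
    {"rot": [0, 0, 0], "travel": [0, 0, -10], "gripper": 0},
    {"rot": [0, 0, 0], "travel": [0, 0, -11.5], "gripper": 0},
    {"rot": [0, 0, 0], "travel": [0, 0, -12.5], "gripper": 0},
    {"rot": [0, 0, 0], "travel": [0, 0, -12.5], "gripper": 0},
  ],
)

```text
clock: 4.65
ee_pos: [0.5079, 0.225, 0.2913]
orientation: [0.0, 1.0, 0.0, 0.001]
ft_force: [-0.6, -0.7, -1.1]
finger_gap: 0.0126
grasp_force: 39.0
```

```bash
python3 - <<'E'
from h import *
np.set_printoptions(precision=4,suppress=True)
p=env.camera('side'); save(p,'side3.png'); s=env.read_state(); print(s['clock'],s['ee_pos'],s['finger_gap'],s['ft_force'])
w=cloud(p).reshape(-1,3)
m=(abs(w[:,0]-.51)<.03)&(abs(w[:,1]-.225)<.03)
for a,b in ((.1,.125),(.125,.14),(.14,.165),(.17,.187),(.195,.22),(.22,.25)):
    P=w[m&(w[:,2]>a)&(w[:,2]<b)]
    if len(P)>5: print(a,b,len(P),np.percentile(P,[2,50,98],axis=0).ravel())
E
```

```text
4.7 [0.5077 0.2249 0.29  ] 0.01335667021539841 [-0.2412 -0.6231 -1.4481]
0.125 0.14 85 [0.4975 0.2257 0.1323 0.5096 0.2355 0.1365 0.5203 0.2377 0.1397]
0.14 0.165 321 [0.4973 0.2258 0.1408 0.5097 0.2353 0.1539 0.5198 0.2381 0.1646]
0.17 0.187 195 [0.4987 0.2251 0.1703 0.5092 0.2333 0.1776 0.5178 0.2355 0.1866]
0.195 0.22 270 [0.5004 0.2232 0.1959 0.5091 0.2312 0.2038 0.5168 0.2349 0.2196]
0.22 0.25 282 [0.502  0.2262 0.2206 0.509  0.2311 0.2352 0.515  0.2332 0.2493]
```

View pics/side3.png

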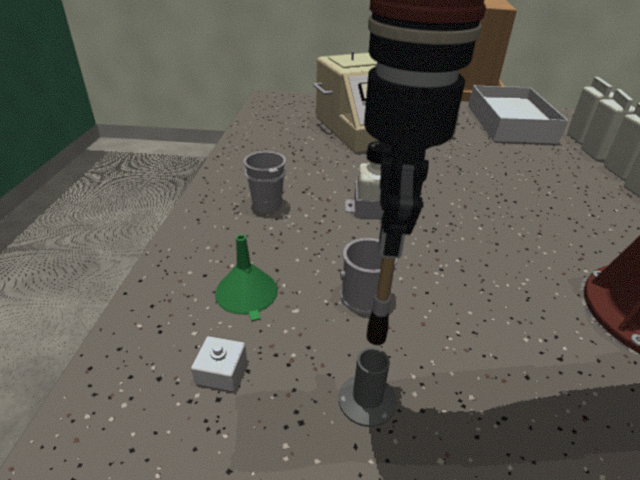

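The brush hangs straight in the gripper, bristle end near (377,343) and about 0.131 m up, clear of the holder at (372,355). I'll carry it over the cell.

Call:
step_arm(
  targets=[
    {"rot": [0, 0, 0], "travel": [-0.5, -1.5, 0], "gripper": 0},
    {"rot": [0, 0, 0], "travel": [-0.5, -4, 0], "gripper": 0},
    {"rot": [0, 0, 0], "travel": [-0.5, -7, 0], "gripper": 0},
    {"rot": [0, 0, 0], "travel": [-0.5, -10, 0], "gripper": 0},
    {"rot": [0, 0, 0], "travel": [-0.5, -13, 0], "gripper": 0},
    {"rot": [0, 0, 0], "travel": [-0.5, -16, 0], "gripper": 0},
    {"rot": [0, 0, 0], "travel": [-0.5, -18.5, 0], "gripper": 0},
    {"rot": [0, 0, 0], "travel": [-0.5, -20, 0], "gripper": 0},
    {"rot": [0, 0, 0], "travel": [-0.5, -20.7, 0], "gripper": 0},
    {"rot": [0, 0, 0], "travel": [-0.5, -20.7, 0], "gripper": 0},
  ],
)

```text
clock: 5.7
ee_pos: [0.5122, 0.0173, 0.2889]
orientation: [0.001, 1.0, 0.0, -0.0]
ft_force: [-0.9, 0.3, -0.2]
finger_gap: 0.0129
grasp_force: 39.0
```

Call:
step_arm(
  targets=[
    {"rot": [0, 0, 0], "travel": [0, 0, 0.5], "gripper": 0},
    {"rot": [0, 0, 0], "travel": [0, 0, 2], "gripper": 0},
    {"rot": [0, 0, 0], "travel": [0, 0, 4], "gripper": 0},
    {"rot": [0, 0, 0], "travel": [0, 0, 6], "gripper": 0},
    {"rot": [0, 0, 0], "travel": [0, 0, 8], "gripper": 0},
    {"rot": [0, 0, 0], "travel": [0, 0, 9.5], "gripper": 0},
    {"rot": [0, 0, 0], "travel": [0, 0, 11], "gripper": 0},
    {"rot": [0, 0, 0], "travel": [0, 0, 11.7], "gripper": 0},
    {"rot": [0, 0, 0], "travel": [0, 0, 12], "gripper": 0},
    {"rot": [0, 0, 0], "travel": [0, 0, 12], "gripper": 0},
  ],
)

```text
clock: 6.7
ee_pos: [0.5124, 0.0179, 0.1694]
orientation: [-0.0, 1.0, 0.0, 0.0]
ft_force: [-0.6, -0.2, -0.5]
finger_gap: 0.0128
grasp_force: 39.0
```

Call:
step_arm(
  targets=[
    {"rot": [0, 0, 0], "travel": [0, 0, 0.2], "gripper": 0},
    {"rot": [0, 0, 0], "travel": [0, 0, 0.4], "gripper": 0},
    {"rot": [0, 0, 0], "travel": [0, 0, 0.5], "gripper": 0},
    {"rot": [0, 0, 0], "travel": [0, 0, 0.5], "gripper": 0},
  ],
)

```text
clock: 7.1
ee_pos: [0.5124, 0.0178, 0.1644]
orientation: [0.0, 1.0, 0.0, 0.0]
ft_force: [0.3, -0.6, -0.5]
finger_gap: 0.013
grasp_force: 39.0
```

Call:
step_arm(
  targets=[
    {"rot": [0, 0, 0], "travel": [0, 0, 0.1], "gripper": 0},
    {"rot": [0, 0, 0], "travel": [0, 0, 0.15], "gripper": 0},
    {"rot": [0, 0, 0], "travel": [0, 0, 0.15], "gripper": 0},
  ],
)

```text
clock: 7.4
ee_pos: [0.513, 0.0178, 0.1642]
orientation: [-0.0, 1.0, -0.0, 0.001]
ft_force: [-1.1, 0.2, 8.3]
finger_gap: 0.0128
grasp_force: 40.0
```

Call:
step_arm(
  targets=[
    {"rot": [0, 0, 0], "travel": [0, 0, 0], "gripper": 1.6},
    {"rot": [0, 0, 0], "travel": [0, 0, 0], "gripper": 2},
    {"rot": [0, 0, 0], "travel": [0, 0, 0], "gripper": 3.5},
    {"rot": [0, 0, 0], "travel": [0, 0, 0], "gripper": 5.5},
    {"rot": [0, 0, 0], "travel": [0, 0, 0], "gripper": 7},
    {"rot": [0, 0, 0], "travel": [0, 0, 0], "gripper": 8.5},
    {"rot": [0, 0, 0], "travel": [0, 0, 0], "gripper": 8.5},
    {"rot": [0, 0, 0], "travel": [0, 0, 0], "gripper": 8.5},
  ],
)

```text
clock: 8.2
ee_pos: [0.5123, 0.0179, 0.1628]
orientation: [0.0, 1.0, 0.0, 0.0]
ft_force: [0.6, 0.5, 0.2]
finger_gap: 0.0853
grasp_force: 0.0
```

Call:
step_arm(
  targets=[
    {"rot": [0, 0, 0], "travel": [0, 0, -1], "gripper": 8.5},
    {"rot": [0, 0, 0], "travel": [0, 0, -2.5], "gripper": 8.5},
    {"rot": [0, 0, 0], "travel": [0, 0, -4.5], "gripper": 8.5},
    {"rot": [0, 0, 0], "travel": [0, 0, -6.5], "gripper": 8.5},
    {"rot": [0, 0, 0], "travel": [0, 0, -8], "gripper": 8.5},
    {"rot": [0, 0, 0], "travel": [0, 0, -8], "gripper": 8.5},
  ],
)

```text
clock: 8.8
ee_pos: [0.5135, 0.0176, 0.2459]
orientation: [-0.0, 1.0, -0.0, 0.002]
ft_force: [-0.2, 0.0, -0.4]
finger_gap: 0.0847
grasp_force: 0.0
```

```bash
python3 - <<'E'
from h import *
np.set_printoptions(precision=4,suppress=True)
p=env.camera('side'); save(p,'side4.png'); s=env.read_state(); print(s['clock'],s['ee_pos'],s['finger_gap'],s['ft_force'])
for d in env.spot_in('brush',p)[:2]: print(d)
E
```

```text
8.85 [0.513  0.0177 0.2442] 0.08479718550855378 [-0.0074  0.356  -0.8907]
{'xyz': [0.5168, 0.0226, 0.1324], 'confidence': 0.8}
```

View pics/side4.png

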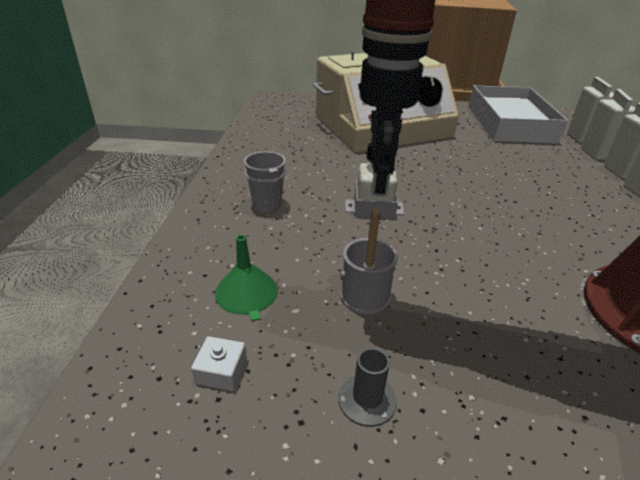

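The brush stands upright in the cell, handle top at (376,212), and the cell hasn't moved. On to the cap.

Call:
step_arm(
  targets=[
    {"rot": [0, 0, 0], "travel": [0.1, -2, 0], "gripper": 8.5},
    {"rot": [0, 0, 0], "travel": [0.3, -6, 0], "gripper": 8.5},
    {"rot": [0, 0, 0], "travel": [0.5, -10.5, 0], "gripper": 8.5},
    {"rot": [0, 0, 0], "travel": [0.7, -15, 0], "gripper": 8.5},
    {"rot": [0, 0, 0], "travel": [0.9, -19.5, 0], "gripper": 8.5},
    {"rot": [0, 0, 0], "travel": [1.1, -24, 0], "gripper": 8.5},
    {"rot": [0, 0, 0], "travel": [1.3, -27, 0], "gripper": 8.5},
    {"rot": [0, 0, 0], "travel": [1.4, -29, 0], "gripper": 8.5},
    {"rot": [0, 0, 0], "travel": [1.4, -29.5, 0], "gripper": 8.5},
    {"rot": [0, 0, 0], "travel": [1.4, -29.5, 0], "gripper": 8.5},
  ],
)

```text
clock: 9.9
ee_pos: [0.4982, -0.2769, 0.2421]
orientation: [0.0, 1.0, 0.001, -0.0]
ft_force: [0.4, -0.6, -0.1]
finger_gap: 0.0849
grasp_force: 0.0
```

```bash
python3 - <<'E'
from h import *
from scipy.optimize import least_squares
np.set_printoptions(precision=4,suppress=True)
p=env.camera('side');p=env.camera('side'); save(p,'side5.png'); s=env.read_state(); print(s['clock'],s['ee_pos'],s['finger_gap'],s['ft_force'],s['qpos'])
w=cloud(p).reshape(-1,3)
m=(abs(w[:,0]-.50)<.05)&(abs(w[:,1]+.277)<.1)
for a,b in ((.126,.146),(.125,.135),(.148,.155),(.06,.1),(.208,.22),(.22,.235),(.235,.25)):
    P=w[m&(w[:,2]>a)&(w[:,2]<b)]
    if len(P)>5:
        print(a,b,len(P),np.percentile(P,[2,50,98],axis=0).ravel())
        if a<.147: print(least_squares(lambda q:np.hypot(P[:,0]-q[0],P[:,1]-q[1])-.0275,[.498,-.277],loss='soft_l1',f_scale=.001).x)
# body front-face yaw
P=w[m&(w[:,2]>.055)&(w[:,2]<.095)&(w[:,1]>-.25)&(abs(w[:,0]-.499)<.033)]
print('yaw deg',np.degrees(np.polyfit(P[:,0],P[:,1],1)[0]),len(P))
E
```

```text
10.0 [ 0.4985 -0.2759  0.2426] 0.08513423597129688 [-0.4505  0.4705  0.5001] [-0.7351  0.0098 -0.0252  1.5365  0.0004 -0.7362]
0.126 0.146 250 [ 0.4721 -0.2711  0.1264  0.4998 -0.2519  0.136   0.5256 -0.2459  0.1452]
[ 0.4982 -0.2749]
0.125 0.135 120 [ 0.4732 -0.2692  0.1255  0.501  -0.2515  0.13    0.5262 -0.2462  0.1349]
[ 0.4982 -0.2749]
0.148 0.155 258 [ 0.474  -0.2997  0.1485  0.4988 -0.272   0.1505  0.5221 -0.2484  0.1522]
0.06 0.1 895 [ 0.4593 -0.2991  0.0612  0.5004 -0.2379  0.0857  0.5381 -0.2318  0.0995]
[ 0.5    -0.2598]
0.22 0.235 31 [ 0.489  -0.3199  0.2303  0.5007 -0.2268  0.233   0.5087 -0.2242  0.2348]
0.235 0.25 95 [ 0.4888 -0.3206  0.2353  0.5008 -0.2235  0.2433  0.5099 -0.2177  0.2496]
yaw deg 2.348825072551761 581
```

View pics/side5.png

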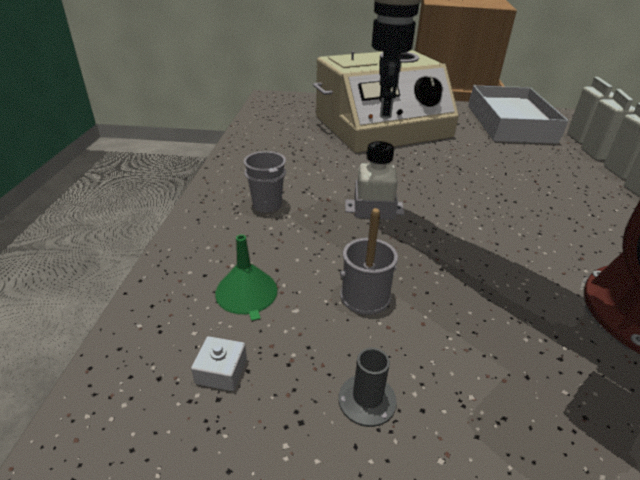

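The fingers at (388,105) are straight above the cap at (380,152), and depth shows the offset is under 2 mm. Going down.

Call:
step_arm(
  targets=[
    {"rot": [0, 0, 0], "travel": [0.1, 0, 1.5], "gripper": 8.5},
    {"rot": [0, 0, 0], "travel": [0.1, 0, 3.5], "gripper": 8.5},
    {"rot": [0, 0, 0], "travel": [0.1, 0, 5.5], "gripper": 8.5},
    {"rot": [0, 0, 0], "travel": [0.1, 0, 7.5], "gripper": 8.5},
    {"rot": [0, 0, 0], "travel": [0.1, 0, 9], "gripper": 8.5},
    {"rot": [0, 0, 0], "travel": [0.1, 0, 10], "gripper": 8.5},
    {"rot": [0, 0, 0], "travel": [0.1, 0, 10.3], "gripper": 8.5},
    {"rot": [0, 0, 0], "travel": [0.1, 0, 10.3], "gripper": 8.5},
    {"rot": [0, 0, 0], "travel": [0.1, 0, 10.3], "gripper": 6.2},
    {"rot": [0, 0, 0], "travel": [0.1, 0, 10.3], "gripper": 6.2},
  ],
  force=60,
)

```text
clock: 11.0
ee_pos: [0.4977, -0.2775, 0.1407]
orientation: [0.0, 1.0, -0.0, 0.001]
ft_force: [0.0, 0.3, 0.1]
finger_gap: 0.0622
grasp_force: 0.0
```

Call:
step_arm(
  targets=[
    {"rot": [0, 0, 0], "travel": [0, 0, 0], "gripper": 5.2},
    {"rot": [0, 0, 0], "travel": [0, 0, 0], "gripper": 5},
    {"rot": [0, 0, 0], "travel": [0, 0, 0], "gripper": 4},
    {"rot": [0, 0, 0], "travel": [0, 0, 0], "gripper": 4},
    {"rot": [0, 0, 0], "travel": [0, 0, 0], "gripper": 4},
  ],
)

```text
clock: 11.5
ee_pos: [0.4976, -0.2771, 0.1409]
orientation: [-0.0, 1.0, -0.0, 0.001]
ft_force: [-1.3, 3.2, 5.6]
finger_gap: 0.055
grasp_force: 62.0
```

Call:
step_arm(
  targets=[
    {"rot": [0, 0, 0], "travel": [0, 0, 0.15], "gripper": 4},
    {"rot": [0, 0, 0], "travel": [0, 0, 0.3], "gripper": 4},
    {"rot": [0, 0, 0], "travel": [0, 0, 0.45], "gripper": 4},
    {"rot": [0, 0, 0], "travel": [0, 0, 0.45], "gripper": 4},
    {"rot": [0, 0, 0], "travel": [0, 0, 0.45], "gripper": 4},
  ],
)

```text
clock: 12.0
ee_pos: [0.4977, -0.2772, 0.1371]
orientation: [-0.0, 1.0, -0.0, 0.001]
ft_force: [-2.9, 4.5, 11.3]
finger_gap: 0.0548
grasp_force: 62.4
```

Call:
step_arm(
  targets=[
    {"rot": [0, 0, 0], "travel": [0, 0, 0.1], "gripper": 4},
    {"rot": [0, 0, 0], "travel": [0, 0, 0.15], "gripper": 4},
    {"rot": [0, 0, 0], "travel": [0, 0, 0.15], "gripper": 4},
  ],
)

```text
clock: 12.3
ee_pos: [0.4978, -0.2772, 0.1358]
orientation: [-0.0, 1.0, -0.0, 0.001]
ft_force: [-3.8, 4.4, 13.4]
finger_gap: 0.0551
grasp_force: 62.5
```

Call:
step_arm(
  targets=[
    {"rot": [0, 0, -2], "travel": [0, 0, 0], "gripper": 4},
    {"rot": [0, 0, -6], "travel": [0, 0, 0], "gripper": 4},
    {"rot": [0, 0, -10], "travel": [0, 0, 0], "gripper": 4},
    {"rot": [0, 0, -14], "travel": [0, 0, 0], "gripper": 4},
    {"rot": [0, 0, -18], "travel": [0, 0, 0], "gripper": 4},
    {"rot": [0, 0, -22], "travel": [0, 0, 0], "gripper": 4},
    {"rot": [0, 0, -26], "travel": [0, 0, 0], "gripper": 4},
    {"rot": [0, 0, -30], "travel": [0, 0, 0], "gripper": 4},
    {"rot": [0, 0, -30], "travel": [0, 0, 0], "gripper": 4},
    {"rot": [0, 0, -30], "travel": [0, 0, 0], "gripper": 4},
  ],
)

```text
clock: 13.3
ee_pos: [0.4985, -0.2776, 0.1363]
orientation: [-0.259, 0.966, -0.001, 0.001]
ft_force: [-0.6, 3.8, 12.1]
finger_gap: 0.0551
grasp_force: 62.5
```

```bash
python3 -c "
from h import *
s=env.read_state();print(s['ft_force'],s['ft_torque'],s['ee_pos'],s['orientation'],s['qpos'],s['finger_gap'])"
```

```text
[-0.55414004  3.83713338 12.14250191] [0.69749703 0.00847992 0.16840333] [ 0.49852654 -0.27764791  0.13626342] [-0.25908494  0.96585261 -0.00131218  0.00141888] [-7.37756276e-01  2.24621328e-02 -2.05446906e-01  1.33914555e+00
  9.69308654e-04 -1.26190480e+00] 0.05513386102267018
```

Call:
step_arm(
  targets=[
    {"rot": [0, 0, -3], "travel": [0, 0, 0], "gripper": 4},
    {"rot": [0, 0, -6], "travel": [0, 0, 0], "gripper": 4},
    {"rot": [0, 0, -9], "travel": [0, 0, 0], "gripper": 4},
    {"rot": [0, 0, -12], "travel": [0, 0, 0], "gripper": 4},
    {"rot": [0, 0, -14], "travel": [0, 0, 0], "gripper": 4},
    {"rot": [0, 0, -14], "travel": [0, 0, 0], "gripper": 4},
  ],
)

```text
clock: 13.9
ee_pos: [0.4985, -0.2776, 0.1362]
orientation: [-0.375, 0.927, -0.001, 0.001]
ft_force: [0.3, 4.1, 12.6]
finger_gap: 0.055
grasp_force: 62.5
```

```bash
python3 -c "
from h import *
s=env.read_state();print(s['ft_force'],s['ft_torque'],s['ee_pos'],s['orientation'])"
```

```text
[ 0.25941257  4.095419   12.59098453] [0.74325715 0.01137462 0.03379731] [ 0.49847277 -0.27761288  0.13623466] [-0.37528917  0.92690593 -0.00139612  0.00121962]
```

Call:
step_arm(
  targets=[
    {"rot": [0, 0, -1], "travel": [0, 0, 0], "gripper": 4},
    {"rot": [0, 0, -2], "travel": [0, 0, 0], "gripper": 4},
    {"rot": [0, 0, -3], "travel": [0, 0, 0], "gripper": 4},
    {"rot": [0, 0, -3], "travel": [0, 0, 0], "gripper": 4},
  ],
)

```text
clock: 14.3
ee_pos: [0.4984, -0.2776, 0.1362]
orientation: [-0.399, 0.917, -0.001, 0.001]
ft_force: [0.3, 3.4, 12.1]
finger_gap: 0.0552
grasp_force: 62.5
```

```bash
python3 -c "
from h import *
s=env.read_state();print(s['ft_force'],s['ft_torque'],s['ee_pos'],s['orientation'])"
```

```text
[ 0.32899784  3.35448171 12.113214  ] [ 0.76709416  0.03319843 -0.02914633] [ 0.49844827 -0.27760042  0.13619849] [-0.39911145  0.91690064 -0.00139032  0.00115666]
```

Call:
step_arm(
  targets=[
    {"rot": [0, 0, -1], "travel": [0, 0, 0], "gripper": 4},
    {"rot": [0, 0, -2], "travel": [0, 0, 0], "gripper": 4},
    {"rot": [0, 0, -3], "travel": [0, 0, 0], "gripper": 4},
    {"rot": [0, 0, -3], "travel": [0, 0, 0], "gripper": 4},
  ],
)

```text
clock: 14.7
ee_pos: [0.4984, -0.2776, 0.1362]
orientation: [-0.423, 0.906, -0.001, 0.001]
ft_force: [-0.7, 3.6, 12.7]
finger_gap: 0.055
grasp_force: 62.6
```

```bash
python3 -c "
from h import *
s=env.read_state();print(s['ft_force'],s['ft_torque'],s['ee_pos'],s['orientation'])"
```

```text
[-0.6707482   3.62839608 12.74677444] [ 0.71796238  0.14520879 -0.10698553] [ 0.49836434 -0.27757927  0.13618748] [-0.42294303  0.90615466 -0.001346    0.00105228]
```

Call:
step_arm(
  targets=[
    {"rot": [0, 0, -1], "travel": [0, 0, 0], "gripper": 4},
    {"rot": [0, 0, -2], "travel": [0, 0, 0], "gripper": 4},
    {"rot": [0, 0, -2], "travel": [0, 0, 0], "gripper": 4},
  ],
)

```text
clock: 15.0
ee_pos: [0.4983, -0.2777, 0.1362]
orientation: [-0.439, 0.899, -0.001, 0.001]
ft_force: [-1.2, 3.9, 12.7]
finger_gap: 0.0551
grasp_force: 62.6
```

```bash
python3 - <<'E'
from h import *
np.set_printoptions(precision=4,suppress=True)
s=env.read_state();print(s['ft_force'],s['ft_torque'],s['ee_pos'],s['orientation'])
p=env.camera('side');w=cloud(p).reshape(-1,3)
P=w[(w[:,2]>.055)&(w[:,2]<.095)&(w[:,1]>-.25)&(w[:,1]<-.2)&(abs(w[:,0]-.499)<.033)]
print('yaw deg',np.degrees(np.polyfit(P[:,0],P[:,1],1)[0]),len(P))
p=p['frame'][120:230,320:440,::-1]; cv2.imwrite('pics/c6.png',cv2.resize(p,None,fx=5,fy=5))
E
```

```text
[-1.1576  3.9431 12.7474] [ 0.6877  0.2463 -0.2261] [ 0.4983 -0.2777  0.1362] [-0.4385  0.8987 -0.0014  0.0009]
yaw deg 2.243353468523717 586
```

Torque is now building against the turn, so the cap is at its stop. I'll ease it up and watch the force.

Call:
step_arm(
  targets=[
    {"rot": [0, 0, 0], "travel": [0, 0, -0.2], "gripper": 4},
    {"rot": [0, 0, 0], "travel": [0, 0, -0.4], "gripper": 4},
    {"rot": [0, 0, 0], "travel": [0, 0, -0.6], "gripper": 4},
    {"rot": [0, 0, 0], "travel": [0, 0, -0.8], "gripper": 4},
    {"rot": [0, 0, 0], "travel": [0, 0, -0.9], "gripper": 4},
    {"rot": [0, 0, 0], "travel": [0, 0, -0.9], "gripper": 4},
  ],
)

```text
clock: 15.65
ee_pos: [0.4974, -0.2771, 0.1428]
orientation: [-0.438, 0.899, -0.0, 0.0]
ft_force: [3.5, 0.7, 3.4]
finger_gap: 0.0549
grasp_force: 62.9
```

Call:
step_arm(
  targets=[
    {"rot": [0, 0, 0], "travel": [0, 0, -0.2], "gripper": 4},
    {"rot": [0, 0, 0], "travel": [0, 0, -0.4], "gripper": 4},
    {"rot": [0, 0, 0], "travel": [0, 0, -0.6], "gripper": 4},
    {"rot": [0, 0, 0], "travel": [0, 0, -0.8], "gripper": 4},
    {"rot": [0, 0, 0], "travel": [0, 0, -0.8], "gripper": 4},
  ],
)

```text
clock: 16.15
ee_pos: [0.4972, -0.2773, 0.151]
orientation: [-0.438, 0.899, -0.0, -0.0]
ft_force: [0.2, -0.8, -0.4]
finger_gap: 0.055
grasp_force: 63.4
```

Call:
step_arm(
  targets=[
    {"rot": [0, 0, 0], "travel": [0, 0, -0.4], "gripper": 4},
    {"rot": [0, 0, 0], "travel": [0, 0, -1], "gripper": 4},
    {"rot": [0, 0, 0], "travel": [0, 0, -1.7], "gripper": 4},
    {"rot": [0, 0, 0], "travel": [0, 0, -2.5], "gripper": 4},
    {"rot": [0, 0, 0], "travel": [0, 0, -3.3], "gripper": 4},
    {"rot": [0, 0, 0], "travel": [0, 0, -3.9], "gripper": 4},
    {"rot": [0, 0, 0], "travel": [0, 0, -4], "gripper": 4},
    {"rot": [0, 0, 0], "travel": [0, 0, -4], "gripper": 4},
    {"rot": [0, 0, 0], "travel": [0, 0, -4], "gripper": 4},
    {"rot": [0, 0, 0], "travel": [0, 0, -4], "gripper": 4},
  ],
)

```text
clock: 17.15
ee_pos: [0.4971, -0.277, 0.1903]
orientation: [-0.438, 0.899, 0.0, -0.0]
ft_force: [0.8, -1.3, -0.9]
finger_gap: 0.0552
grasp_force: 63.4
```

```bash
python3 - <<'E'
from h import *
np.set_printoptions(precision=4,suppress=True)
s=env.read_state();print(s['ft_force'],s['ft_torque'],s['ee_pos'],s['orientation'],s['finger_gap'])
p=env.camera('side');w=cloud(p).reshape(-1,3)
for l in ('cap','bottle','mouth','brush','cell'):
    for d in env.spot_in(l,p)[:1]: print(l,np.array(d['xyz']),d['confidence'])
m=(abs(w[:,0]-.5)<.027)&(abs(w[:,1]+.277)<.027)
for a,b in ((.1,.135),(.135,.145),(.15,.172),(.172,.2)):
    P=w[m&(w[:,2]>a)&(w[:,2]<b)]
    if len(P)>5: print(a,b,len(P),np.percentile(P,[2,50,98],axis=0).ravel())
f=p['frame'][60:320,250:470,::-1]; cv2.imwrite('pics/c7.png',cv2.resize(f,None,fx=2.3,fy=2.3))
E
```

```text
[ 0.8204 -1.2838 -0.8732] [0.0553 0.018  0.0071] [ 0.4971 -0.277   0.1903] [-0.4384  0.8988  0.0004 -0.0001] 0.05517354942366518
cap [ 0.5003 -0.2521  0.1923] 0.66
bottle [ 0.501  -0.2461  0.0935] 0.58
mouth [ 0.5008 -0.2452  0.0921] 0.68
brush [0.5161 0.0206 0.1287] 0.58
cell [0.5187 0.0466 0.063 ] 0.77
0.1 0.135 420 [ 0.4762 -0.2876  0.1004  0.4994 -0.2619  0.1172  0.5217 -0.2515  0.1341]
0.135 0.145 89 [ 0.4833 -0.2898  0.1352  0.498  -0.2715  0.1388  0.5126 -0.2583  0.1411]
0.172 0.2 269 [ 0.4805 -0.2964  0.1736  0.5102 -0.2567  0.1922  0.5262 -0.2501  0.1999]
```

View pics/c7.png

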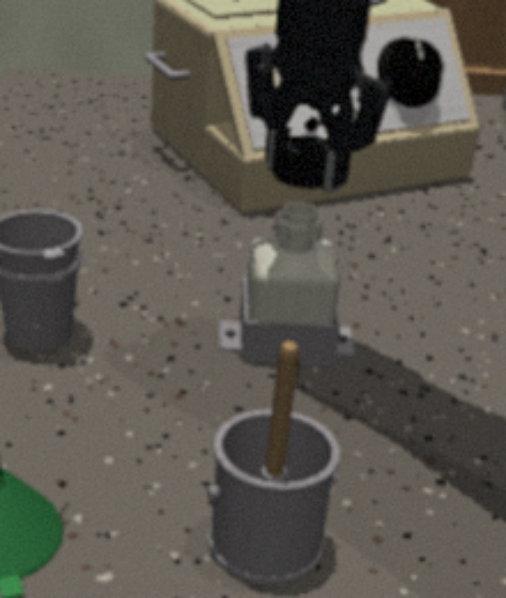

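In the crop, the cap at (310,165) hangs level about 3 cm above the open neck at (297,220). The bottle is seated with its mouth 0.141 m up, and the brush stands in the cell at (285,350).

```bash
python3 -c "
from station import env
print(env.hand_in())"
```

```text
the job is handed in; nothing more can be done
None
```

I handed the job in at about 17 s: the brush stands bristles-down in the test cell, and the arm holds the freed cap about 3 cm above the mouth of the bottle, which is still seated in its caddy; no verdict came back.

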